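# Offer up the spare cover over the gear unit's studs

## Robot

A 6-joint arm with a two-finger parallel gripper is mounted at the origin on the work surface. World frame = base frame: x ahead of the robot, y to its left, z up, the work surface at z = 0. Lengths are in m, angles in rad, forces in N, time in s.
With the tool pointing down it reaches from about 0.35 to 0.775 m from the base axis. Payload 7.3 kg.
Tool frame: the origin (TCP) lies at the very end of the fingers, on their centre line; the grasp point (between the pads) lies 19 mm behind it; z points along the fingers, y is the line along which they close (so a half turn about z gives the same grasp; the last joint's range is limited). The gripper opens to 92 mm and grips with 3 to 60 N. Pads are 19 mm wide; open, the fingers measure 130 mm over their backs; the gripper's body (75 mm by 190 mm) begins 47 mm behind the grasp point.
Start: joints at [0.983, 0.342, 1.524, -0, 1.275, -0.146], TCP at [0.224, 0.475, 0.227] pointing down, gripper open.
Joint ranges: [-2.53, 2.53], [-0.77, 2.02], [0.04, 2.7], [-1, 4.14], [0.28, 2.66], [-3.11, 3.11]. Speed limits (rad/s): [2.57, 2.57, 3.14, 3.14, 3.14, 3.14].

## Interface

Orientations are given as [roll, pitch, yaw] about the fixed x, y, z axes, in that order (R = Rz(yaw) Ry(pitch) Rx(roll)).
In Python, from cell import robot gives the robot as it stands.
- The arm moves only by the tool apply_moves, never from a script. Its argument "motion" is text: rows parted by semicolons, each of 7 numbers parted by spaces: the opening in per cent of the stroke, from 0 (shut) to 100 (fully open), then the shift along the tool's x, y, z in cm, then the turn, a rotation vector about the tool's x, y, z in rad. A call has 1 to 20 rows; each row shifts and turns the commanded pose from where the row before left it, along the tool's axes as they then stand; what a row does not reach is not made up. A row lasts 1/8 s, in which the tool goes at most 62.5 mm and 10.7 degrees, less where a joint would pass 70% of its speed; a pose out of reach is approached as far as the arm can. A call with a gripper value outside its range is refused whole. The fingers move at their own pace and stop on an object; "force" is the grip in N (left out, the last holds). Time passes only in rows, so rows that do not move let the fingers close. It gives the time, the measured TCP pose, the force, the opening and the grip force at its end, in the units of the state.
- robot.observe(): the state, without advancing time (a new reading comes with each control period).
- robot.read_camera(name): name is "side" or "top"; returns a dict with "img" (420x560x3 uint8, red, green, blue), "fovy" (degrees; the focal length in pixels is half the picture's height over the tangent of half this angle, whatever the lens; pixels are square), "cx", "cy" (the principal point, pixels), "k1" (the pictures are not rectified: a ray, as slopes to the right and down, at radius r is drawn at 1 + k1 r^2 times it, then the intrinsics apply), "R" (3x3) and "t" (3): a world point X has camera coordinates R X + t. Camera axes: x right, y down, z forward; pixel columns grow to the right and rows downward; lengths in m; the calibration is good to about 2 mm. A picture is of the moment at which its call begins. There is no depth.
- robot.hand_in(): hands the job in; it is judged then, once.
Trained networks look in a picture, given as the dict that the camera call returned (one of the last four; its "shot" number tells which), for a name from the list of things; names that differ only in an ending like _2 or _b are one class to them, and where a whole thing is asked for, a point or a joint stands for the part that bears it (a point fixed in the world has none). Each returns a list of dicts, best first, with "score" (0 to 1); they miss things now and then, are a little off and sometimes report something else, mostly with a low value. They report only what shows in the picture. A call takes as long as a camera call.
- robot.search_frame(target, picture): "centre" ([x, y, z] in m, in world coordinates, good to about 4 mm: the middle of the surface that is visible of it).
- robot.trace(target, picture): "pixels" (420x560 bool, what is visible of it).
The state is a dict: "time": time; "qpos": joint angles; "qvel": joint speeds; "joint_efforts": joint torques, N m; "tool_pos": TCP position; "tool_rot": TCP orientation; "contact_force": force on the tool from outside, world axes, zero at the start; "torque": the same for the moment, N m; "opening": finger opening in m; "grip_force": force on a finger pad.
Only numpy, scipy, OpenCV 4.12 (cv2) and the standard library are available. Lean on these libraries where they do the work, as an engineer would, in place of code of your own. Each camera call takes 0.05 s, during which the arm holds its last target. There are 200 camera calls.

## Task

Open the lid of the steel parts box all the way until it rests back on its stop and leave it open, then take the spare inspection cover out by its handle and carry it over the things on the bench to the open gear unit. Offer it up there: finish while still holding the cover level and still about a centimetre above the tips of the four studs, lined up so that each stud points into its hole, so that I can check the fit before it goes on. The cover must not touch the gear unit at any time, and the other things on the bench stay where they are.

Things in the scene. Friction and masses are not known exactly. Their poses are not given: they have to be found in the camera images.
- parts_box: Red sheet-steel parts box fixed to the bench, 180 (x) by 300 (y) by 90 mm high, walls 3 mm, with a hinged lid (its catches are undone). Origin: centre of its underside; z up, -x is its front, y along the hinge. Inside, a plywood board makes the floor at 22 mm; the cover lies on it. Box and gear unit stand on opposite sides of the bench; which is left varies.
- lid (a joint): Angle of the box lid, rad: 0 shut, grows as its front edge is lifted; 1.8 is the stop, where the lid leans back behind the box. The hinge is nearly free: short of upright (about 1.6 rad) the lid falls shut when let go, beyond that it falls back onto its stop. Lid 0.55 kg, about 3 N at the handle.
- lid_hinge (a point): Middle of the lid's hinge axis, fixed to the box: 5 mm behind the back wall, 90 mm above the bench (rim height). Axes as the box: the hinge axis is y.
- lid_handle (a point): Grip point of the lid's U-shaped steel bow, which sticks out 42 mm level from the middle of the lid's front edge, 40 mm wide over its two legs, bar 8 mm thick. Point midway between the legs, 28 mm out; lid shut: 218 mm in front of the hinge axis (-x) and 8 mm below it. Turns with the lid, y along the hinge. Pinched across the legs (along y) from above, it pivots between the fingers.
- cover_center (a point): Centre of the spare cover, 22 mm above its underside. Aluminium plate 130 (x) by 100 (y) by 8 mm, four 13 mm holes 52 mm either way in x and 37 mm in y, about 0.4 kg. On top a bridge handle along x: bar 90 long, 12 wide, 12 high, its centre 16 mm above this point, 24 mm free under it. z up; same after a half turn. Lies in the box, handle roughly square to the hinge.
- cover: The same cover; origin at the centre of its underside, axes as cover_center.
- gear_unit: Blue cast worm gear unit without its cover, fixed: foot 190 by 150 mm, housing 130 (x) by 100 (y) mm, open top showing the brass wheel, rim with gasket at 119 mm, thick shaft out of its -y side, thin one out of -x. Four 10 mm studs on the rim, 52 mm either way in x and 37 mm in y, tips 145 mm above the bench. Origin: centre of its underside, z up.
- stud_tips (a point): Middle of the four studs of the gear unit, at the height of their tips (145 mm above the bench); axes as the gear unit. The cover fits with its x along this x, either way round. The cover's centre is 22 mm above its underside.
- carton: Bystander: upright cardboard carton 110 by 70 by 148 mm high, 1.3 kg, between the box and the gear unit. Origin: centre of its underside.
- bearing: Bystander: ball bearing lying flat, 72 mm across, 17 mm high, on the robot's side of the carton. Origin: centre of its underside.
- tin: Bystander: plain metal tin 72 mm across, 95 mm high, on the far side of the carton. Origin: centre of its underside.

How it is judged:
On the way, in this order (a step that is already met when the one before it is completed fails the run):
1. the lid rests open on its stop (value of joint lid above 1.72 rad), for 0.3 s.
2. the cover is held up clear of the box (height (world z) of cover_center above 0.13 m and contact force between cover and the fingers above 1 N), for 0.2 s.
At the end, for the whole second after the job is handed in: Lid open on its stop (over 1.72 rad); cover held by the fingers alone, touching nothing else: underside 3 to 22 mm above the stud tips, centre within 6 mm of the studs' middle, long side within 0.09 rad of theirs (either way round), level within 0.09 rad, slower than 20 mm/s (value of joint lid above 1.72 rad and contact force between cover and the fingers above 1 N and contact force between cover and gear_unit below 0.1 N and contact force between cover and parts_box below 0.1 N and contact force between cover and carton below 0.1 N and z of cover_center in the frame of stud_tips between 0.025 and 0.044 m and horizontal distance between cover_center and stud_tips below 0.006 m and angle between the x axis of cover_center and the x axis of stud_tips, either way round below 0.09 rad and angle between cover_center's own z axis and vertical below 0.09 rad and linear speed of cover below 0.02 m/s); the arm keeps its last pose, push and grip.
It fails at once if the cover touches the gear unit (contact force between cover and gear_unit above 0.5 N).
It fails at once if the carton, the bearing or the tin is shifted by more than 25 mm (distance of any of carton, bearing, tin from where it was at the start of the episode above 0.025 m).
It also fails if it takes over 58 s, if anything falls off the work surface, if the arm or the gripper's body presses on something with over 40 N, if the wrist force passes 120 N, or if a joint passes its speed limit or range.

## Working session

There is one attempt and no reset: what is moved stays moved. The work goes in short steps, Python scripts to look and compute and a tool call to move; the robot and the scene stay as the last step left them, time stands still between calls to the robot, and variables do not carry over. Pictures are saved under pics/ and viewed, at most 10 in all, crops included, and the job is handed in when it is done.

Besides the shell and the picture viewer there is one more tool, called after "Request:" as name(argument=value, ...) on one line, values as JSON. apply_moves: Moves the arm, as the interface text tells. Its arguments: {"type":"object","properties":{"motion":{"type":"string"},"force":{"type":"number"}},"required":["motion"]}

```bash
mkdir -p pics; ls
python3 - <<'E'
from cell import robot
import cv2,numpy as np
o=robot.observe();print(o)
ims=[]
for n in("top","side"):
    p=robot.read_camera(n);ims.append(p["img"][...,::-1]);cv2.imwrite(f"pics/{n}0.png",ims[-1])
    print(n,p["fovy"],p["cx"],p["cy"],p["k1"],np.round(p["R"],3).tolist(),np.round(p["t"],3), 'campos',-p["R"].T@p["t"])
    for t in("parts_box","lid","lid_handle","gear_unit","carton","bearing","tin","cover","stud_tips"):
        try:
            print(t,[(np.round(d["centre"],3).tolist(),round(d["score"],2)) for d in robot.search_frame(t,p)][:2])
        except Exception as e: print(t,e)
E
```

```text
pics
{'time': 0.0, 'qpos': array([ 9.83045591e-01,  3.42727908e-01,  1.52498019e+00, -2.22932988e-05,
        1.27536787e+00, -1.45996262e-01]), 'qvel': array([ 0.00121257,  0.00146587,  0.00026926, -0.00023832,  0.00029417,
       -0.00028071]), 'joint_efforts': array([-1.83052503e-03, -4.31229794e+01, -2.44220513e+01,  7.15612387e-02,
        5.61025995e-02, -9.45713396e-05]), 'tool_pos': array([0.22422168, 0.47428801, 0.22605511]), 'tool_rot': array([-3.14012202e+00, -1.94698661e-04,  2.69984454e+00]), 'contact_force': array([-0.23366799,  0.36330982, -0.12514625]), 'torque': array([-0.01790086, -0.00328145,  0.03353585]), 'grip_force': 0.0, 'opening': 0.09159098066609939}
top 43.07840178492187 272.216517305326 218.36343865855872 -0.022284134165667664 [[0.075, -0.997, 0.003], [-0.971, -0.073, -0.228], [0.228, 0.014, -0.974]] [-0.05   0.552  1.104] campos [ 0.28807394 -0.02428924  1.20096148]
parts_box [([0.467, -0.294, 0.096], 0.87)]
lid [([0.463, -0.3, 0.095], 0.76)]
lid_handle [([0.463, -0.299, 0.091], 0.81)]
gear_unit [([0.482, 0.27, 0.089], 0.97)]
carton [([0.549, 0.005, 0.149
[... 169 characters left out ...]
e 51.06242771653822 280.72860738456376 222.86530216620366 -0.06016857083538992 [[0.74, -0.673, 0.006], [-0.449, -0.5, -0.74], [0.501, 0.545, -0.672]] [-0.39   0.308  0.873] campos [-0.0104926  -0.58406906  0.81692021]
parts_box [([0.442, -0.327, 0.094], 0.9)]
lid [([0.458, -0.326, 0.097], 0.67)]
lid_handle [([0.46, -0.323, 0.099], 0.62), ([0.469, 0.244, 0.077], 0.24)]
gear_unit [([0.47, 0.246, 0.076], 0.58)]
carton [([0.543, -0.02, 0.105], 0.91), ([0.469, 0.245, 0.076], 0.69)]
bearing [([0.42, -0.03, 0.016], 0.75), ([0.444, -0.327, 0.097], 0.24)]
tin [([0.676, -0.002, 0.084], 0.84), ([0.42, -0.027, 0.014], 0.45)]
cover [([0.676, -0.006, 0.087], 0.28)]
stud_tips [([0.472, 0.24, 0.081], 0.81)]
```

View pics/top0.png

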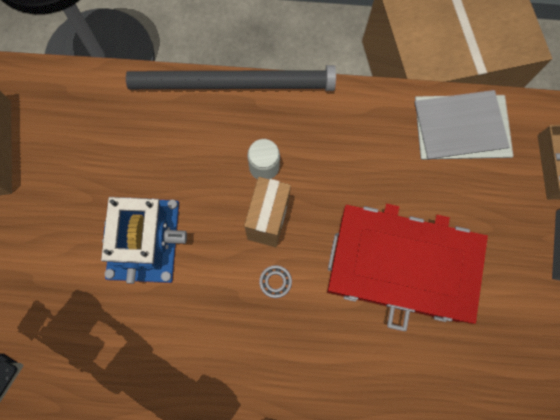

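View pics/side0.png

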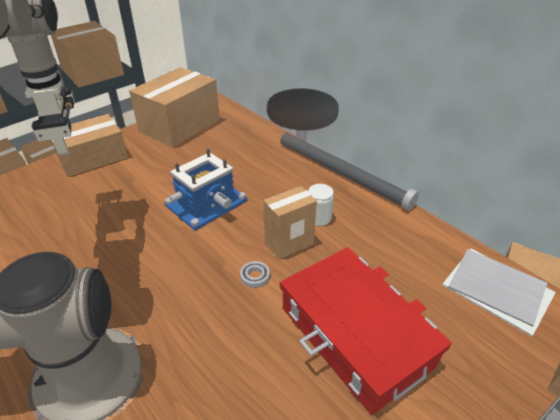

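The top view shows the shut red box at about (330–487, 206–322) with its handle at (398,318), and the gear unit rim at about (105–158, 200–262) with its studs at the corners. The carton, bearing and tin lie between them. Next I'll enlarge the details.

```bash
cat > h.py <<'E'
import numpy as np,cv2
from cell import robot
def K(p):
    f=210/np.tan(np.radians(p["fovy"])/2); return f
def ray(p,uv):
    uv=np.atleast_2d(np.array(uv,float)); f=K(p)
    d=(uv-[p["cx"],p["cy"]])/f; s=d.copy()
    for _ in range(20): s=d/(1+p["k1"]*(s**2).sum(1,keepdims=True))
    R=p["R"]; return -R.T@p["t"], np.c_[s,np.ones(len(s))]@R
def onz(p,uv,z):
    c,r=ray(p,uv); return c+r*((z-c[2])/r[:,2:3])
def proj(p,X):
    X=np.atleast_2d(X)@p["R"].T+p["t"]; s=X[:,:2]/X[:,2:]
    return s*(1+p["k1"]*(s**2).sum(1,keepdims=True))*K(p)+[p["cx"],p["cy"]]
E
python3 - <<'E'
from h import *
p=robot.read_camera("top");im=p["img"][...,::-1]
s=robot.read_camera("side");si=s["img"][...,::-1]
cv2.imwrite("pics/top1.png",np.ascontiguousarray(im))
def crop(i,x,y,w,h,k): return cv2.resize(i[y:y+h,x:x+w],None,fx=k,fy=k,interpolation=cv2.INTER_CUBIC)
a=crop(im,95,190,65,75,6)
b=crop(im,325,200,165,130,2.36); 
g=crop(si,160,145,85,75,4.6)
o=np.zeros((600,800,3),np.uint8)
o[:a.shape[0]-0,:390][:450]=a
o[:b.shape[0],400:400+b.shape[1]]=b[:, :400]
o[-g.shape[0]+50:, 400:400+g.shape[1]]=g[50:] [:o[-g.shape[0]+50:].shape[0]]
cv2.imwrite("pics/crop1.png",o)
# lid rect
m=robot.trace("lid",p)[0]["pixels"]
hsv=cv2.cvtColor(p["img"],cv2.COLOR_RGB2HSV)
red=((hsv[...,0]<8)|(hsv[...,0]>172))&(hsv[...,1]>170)&(hsv[...,2]>90)
red[:, :320]=0; red[:195]=0;red[335:]=0
red=cv2.morphologyEx(red.astype(np.uint8),cv2.MORPH_OPEN,np.ones((15,15)))
print(m.sum(),red.sum())
c=max(cv2.findContours(red,0,2)[0],key=len)[:,0]
W=onz(p,c,0.092)
r=cv2.minAreaRect((W[:,:2]*1000).astype(np.float32));print(r, cv2.boxPoints(r))
E
```

```text
13703 13229
((478.1980895996094, -302.23919677734375), (312.8251953125, 205.80557250976562), 81.64445495605469) [[ 353.65842 -442.03815]
 [ 557.2794  -471.9449 ]
 [ 602.7378  -162.44025]
 [ 399.11676 -132.53351]]
```

View pics/crop1.png

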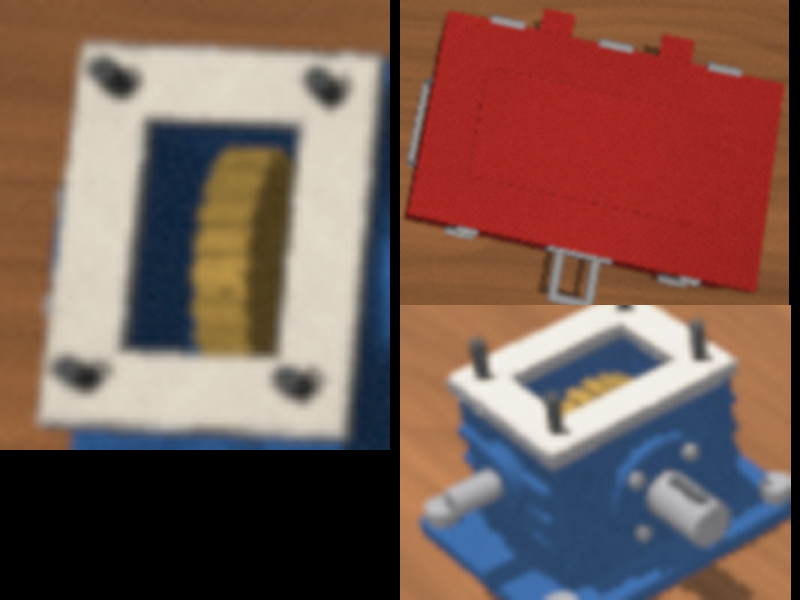

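```bash
cat > gear.py <<'E'
from h import *
from scipy.optimize import least_squares
def gear(ims):
    obs=[]
    for p,(x0,y0,x1,y1) in ims:
        hsv=cv2.cvtColor(p["img"],cv2.COLOR_RGB2HSV)
        w=((hsv[...,1]<70)&(hsv[...,2]>140)).astype(np.uint8)
        q=np.zeros_like(w);q[y0:y1,x0:x1]=w[y0:y1,x0:x1]
        q=cv2.morphologyEx(q,cv2.MORPH_OPEN,np.ones((3,3)))
        c=max(cv2.findContours(q,0,1)[0],key=cv2.contourArea)
        h=cv2.convexHull(c)[:,0]
        obs.append((p,cv2.contourArea(h),onz(p,h,.119)[:,:2]))
        r=cv2.minAreaRect((obs[-1][2]*1000).astype(np.float32));print("rim",r)
E
python3 - <<'E'
from gear import *
p=robot.read_camera("top");s=robot.read_camera("side")
gear([(p,(95,190,165,270)),(s,(160,145,245,215))])
# studs bases: top crop coords /6
st=np.array([[100,68],[315,78],[68,370],[282,375]])/6+[95,190]   # approx upper-left ends
st2=np.array([[128,85],[338,97],[95,378],[310,388]])/6+[95,190]
print("base?",onz(p,st2,.119)[:,:2].round(4).tolist()); print("tip",onz(p,st,.145)[:,:2].round(4).tolist(),onz(p,st,.145)[:,:2].mean(0), onz(p,st2,.119)[:,:2].mean(0))
# handle grey
hsv=cv2.cvtColor(p["img"],cv2.COLOR_RGB2HSV)
g=((hsv[...,1]<60)&(hsv[...,2]>110)).astype(np.uint8);q=g*0;q[300:335,380:415]=g[300:335,380:415]
n,l,stt,c=cv2.connectedComponentsWithStats(q)
i=1+np.argmax(stt[1:,4]);print(stt[i])
ys,xs=np.where(l==i);W=onz(p,np.c_[xs,ys],.086)[:,:2]
print(cv2.minAreaRect((W*1000).astype(np.float32)),cv2.boxPoints(cv2.minAreaRect((W*1000).astype(np.float32))))
hs=onz(p,[[398.4,320]],.084);print(hs)
# side handle: project check
for y in (-0.146,):
    print(proj(s,hs),proj(p,hs))
for z,f in((.092,1),):
    pass
cv2.imwrite("pics/side1.png",s["img"][...,::-1])
E
```

```text
rim ((496.1419677734375, 285.339111328125), (136.18675231933594, 106.71949768066406), 1.5277456045150757)
rim ((492.8137512207031, 287.4378967285156), (141.52293395996094, 110.85828399658203), 1.9228421449661255)
base? [[0.5469, 0.3202], [0.5481, 0.2461], [0.4429, 0.3168], [0.4451, 0.2427]]
tip [[0.5459, 0.3224], [0.548, 0.2483], [0.4412, 0.3181], [0.445, 0.2462]] [0.49501707 0.28372959] [0.49576138 0.28144533]
[388 305  26  26 257]
((357.4626159667969, -285.42584228515625), (52.890235900878906, 46.498748779296875), 81.6893081665039) [[ 330.635   -308.2328 ]
 [ 376.64545 -314.95374]
 [ 384.29022 -262.6189 ]
 [ 338.2798  -255.89795]]
[[ 0.35347704 -0.28513573  0.084     ]]
[[313.91674603 342.69704942]] [[398.4 320. ]]
```

```bash
cat > plan.py <<'E'
from h import *
from scipy.spatial.transform import Rotation as Ro, Slerp
def plan(wps,grip=100,step=.035,ang=.13,p0=None,r0=None):
    """wps: (xyz, yaw) tool pointing down; prints rounded rows"""
    o=robot.observe(); p=np.array(o["tool_pos"] if p0 is None else p0); r=Ro.from_euler("xyz",o["tool_rot"] if r0 is None else r0)
    rows=[]
    for x,yaw in wps:
        x=np.array(x);g=Ro.from_euler("xyz",[np.pi,0,yaw])
        n=int(max(1,np.ceil(np.linalg.norm(x-p)/step),np.ceil((r.inv()*g).magnitude()/ang)))
        sl=Slerp([0,1],Ro.concatenate([r,g]));ps=p.copy()
        for i in range(1,n+1):
            d=np.round(r.inv().apply(ps+(x-ps)*i/n-p)*100,1); p=p+r.apply(d/100)
            w=np.round((r.inv()*sl(i/n)).as_rotvec(),3); r=r*Ro.from_rotvec(w)
            rows.append(f"{grip} "+" ".join(f"{v:g}" for v in np.r_[d,w]+0.))
    for i in range(0,len(rows),20): print("; ".join(rows[i:i+20]),"\n")
    print(len(rows),p,r.as_euler("xyz"))
E
python3 - <<'E'
from plan import *
plan([([.40,.15,.24],2.997),([.40,-.1,.24],2.997),([.351,-.2845,.16],2.997)])
E
```

```text
100 -2.7 -2 -0.1 0 0 -0.027; 100 -2.7 -2 -0.1 0 0 -0.027; 100 -2.5 -2.2 -0.2 0 0 -0.027; 100 -2.6 -2.2 -0.1 0 0 -0.027; 100 -2.5 -2.2 -0.1 0 0 -0.027; 100 -2.4 -2.4 -0.1 0 0 -0.027; 100 -2.3 -2.4 -0.1 0 0 -0.027; 100 -2.3 -2.4 -0.2 0 0 -0.027; 100 -2.2 -2.5 -0.1 0 0 -0.027; 100 -2.2 -2.6 -0.1 0 0 -0.027; 100 -2 -2.7 -0.1 0 0 -0.027; 100 -0.5 -3.1 0 0 0 0; 100 -0.4 -3.1 0 0 0 0; 100 -0.5 -3.1 0 0 0 0; 100 -0.4 -3 0 0 0 0; 100 -0.5 -3.1 0 0 0 0; 100 -0.4 -3.1 0 0 0 0; 100 -0.5 -3.1 0 0 0 0; 100 -0.4 -3.1 0 0 0 0; 100 0.4 -3.2 1.3 0 0 0 

100 0.3 -3.1 1.4 0 0 0; 100 0.4 -3.2 1.3 0 0 0; 100 0.3 -3.1 1.3 0 0 0; 100 0.4 -3.2 1.3 0 0 0; 100 0.3 -3.2 1.4 0 0 0 

25 [ 0.35130585 -0.2850002   0.15966577] [3.14150343e+00 5.45150379e-06 2.99681543e+00]
```

Request:
apply_moves(motion="100 -2.7 -2 -0.1 0 0 -0.027; 100 -2.7 -2 -0.1 0 0 -0.027; 100 -2.5 -2.2 -0.2 0 0 -0.027; 100 -2.6 -2.2 -0.1 0 0 -0.027; 100 -2.5 -2.2 -0.1 0 0 -0.027; 100 -2.4 -2.4 -0.1 0 0 -0.027; 100 -2.3 -2.4 -0.1 0 0 -0.027; 100 -2.3 -2.4 -0.2 0 0 -0.027; 100 -2.2 -2.5 -0.1 0 0 -0.027; 100 -2.2 -2.6 -0.1 0 0 -0.027; 100 -2 -2.7 -0.1 0 0 -0.027; 100 -0.5 -3.1 0 0 0 0; 100 -0.4 -3.1 0 0 0 0; 100 -0.5 -3.1 0 0 0 0; 100 -0.4 -3 0 0 0 0; 100 -0.5 -3.1 0 0 0 0; 100 -0.4 -3.1 0 0 0 0; 100 -0.5 -3.1 0 0 0 0; 100 -0.4 -3.1 0 0 0 0; 100 0.4 -3.2 1.3 0 0 0")

```text
time: 3.75
tool_pos: [0.3916, -0.1326, 0.2273]
tool_rot: [-3.141, 0.003, 2.997]
contact_force: [0.6, -0.0, -1.2]
opening: 0.0914
grip_force: 0.0
```

Request:
apply_moves(motion="100 0.3 -3.1 1.4 0 0 0; 100 0.4 -3.2 1.3 0 0 0; 100 0.3 -3.1 1.3 0 0 0; 100 0.4 -3.2 1.3 0 0 0; 100 0.3 -3.2 1.4 0 0 0; 100 0 0 0 0 0 0; 100 0 0 0 0 0 0")

```text
time: 4.62
tool_pos: [0.3514, -0.2846, 0.1599]
tool_rot: [3.141, 0.0, 2.996]
contact_force: [-0.3, 0.9, 0.4]
opening: 0.0915
grip_force: 0.0
```

Run:
```python
from h import *
s=robot.read_camera("side");print(robot.observe()["tool_pos"])
i=s["img"][...,::-1][230:400,230:450]
cv2.imwrite("pics/s2.png",cv2.resize(i,None,fx=3.4,fy=3.4,interpolation=cv2.INTER_CUBIC))
print((proj(s,[[.351,-.2845,.082],[.337,-.2825,.086],[.379,-.2886,.082]])-[230,230])*3.4)
```

```text
[ 0.35152454 -0.28440285  0.16002839]
[[281.21817346 386.96204326]
 [261.40867555 395.36232288]
 [320.80700467 362.94674228]]
```

View pics/s2.png

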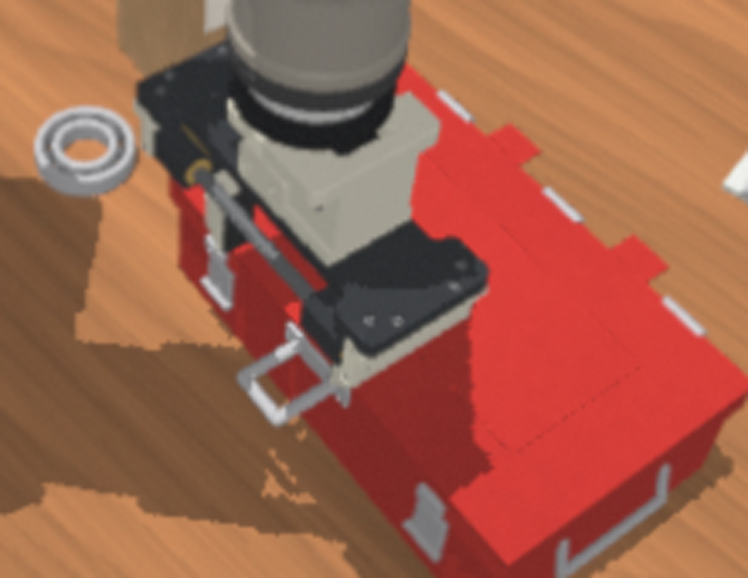

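The side crop shows the fingers above the bow. The outer bar at (262,398) matches my projected estimate of (261,395), so I'll descend and pinch.

Request:
apply_moves(motion="100 0 0 2.5 0 0 0; 100 0 0 2.5 0 0 0; 100 0 0 2.5 0 0 0; 100 0 0 2.2 0 0 0; 100 0 0 0 0 0 0; 0 0 0 0 0 0 0; 0 0 0 0 0 0 0; 0 0 0 0 0 0 0; 0 0 0 0 0 0 0; 0 0 0 0 0 0 0; 0 0 0 0 0 0 0; 0 0 0 0 0 0 0; 0 0 0 0 0 0 0", force=20)

```text
time: 6.3
tool_pos: [0.3514, -0.2835, 0.0626]
tool_rot: [3.139, -0.0, 2.996]
contact_force: [3.4, 5.8, 3.5]
opening: 0.0391
grip_force: 20.0
```

Run:
```python
from plan import *
o=robot.observe();print(o["tool_pos"],o["opening"],o["grip_force"])
yaw=o["tool_rot"][2]; b=-.145; ax=np.array([np.cos(b),np.sin(b),0])
H=np.array([.351,-.2845,0])+.218*ax; H[2]=.09
t0=np.arctan2(-.008,.218); rr=np.hypot(.218,.008); print("hinge",H)
wps=[]
for th in np.linspace(0,1.78,27)[1:]:
    t=th+t0; wps.append((H-ax*rr*np.cos(t)+[0,0,rr*np.sin(t)-.019],2.997))
plan(wps,0,p0=[.351,-.2845,.063])
```

```text
[ 0.35138678 -0.28351674  0.06260994] 0.03908205662398271 20.00472664833069
hinge [ 0.56671229 -0.31599935  0.09      ]
0 0 0 -1.5 0.003 0 -0.001; 0 -0.1 0 -1.5 0 0 0; 0 -0.2 0 -1.5 0 0 0; 0 -0.3 0 -1.4 0 0 0; 0 -0.4 0 -1.5 0 0 0; 0 -0.5 0 -1.4 0 0 0; 0 -0.6 0 -1.3 0 0 0; 0 -0.7 0 -1.4 0 0 0; 0 -0.7 0 -1.2 0 0 0; 0 -0.9 0 -1.3 0 0 0; 0 -0.9 0 -1.1 0 0 0; 0 -1.1 0 -1.1 0 0 0; 0 -1 0 -1 0 0 0; 0 -1.2 0 -1 0 0 0; 0 -1.2 0 -0.8 0 0 0; 0 -1.3 0 -0.8 0 0 0; 0 -1.3 0 -0.7 0 0 0; 0 -1.4 0 -0.6 0 0 0; 0 -1.4 0 -0.5 0 0 0; 0 -1.4 0 -0.4 0 0 0 

0 -1.5 0 -0.3 0 0 0; 0 -1.5 0 -0.2 0 0 0; 0 -1.5 0 -0.1 0 0 0; 0 -1.5 0 0 0 0 0; 0 -1.5 0 0.1 0 0 0; 0 -1.4 0 0.2 0 0 0 

26 [ 0.60343388 -0.32129021  0.28588467] [-3.14139730e+00 -4.51932479e-04  2.99687526e+00]
```

Request:
apply_moves(motion="0 0 0 -1.5 0 0 0; 0 -0.1 0 -1.5 0 0 0; 0 -0.2 0 -1.5 0 0 0; 0 -0.3 0 -1.4 0 0 0; 0 -0.4 0 -1.5 0 0 0; 0 -0.5 0 -1.4 0 0 0; 0 -0.6 0 -1.3 0 0 0; 0 -0.7 0 -1.4 0 0 0; 0 -0.7 0 -1.2 0 0 0; 0 -0.9 0 -1.3 0 0 0; 0 -0.9 0 -1.1 0 0 0; 0 -1.1 0 -1.1 0 0 0; 0 -1 0 -1 0 0 0")

```text
time: 7.92
tool_pos: [0.4243, -0.2943, 0.2344]
tool_rot: [3.138, -0.002, 2.997]
contact_force: [0.0, 4.9, -4.0]
opening: 0.0396
grip_force: 20.0
```

Request:
apply_moves(motion="0 -1.2 0 -1 0 0 0; 0 -1.2 0 -0.8 0 0 0; 0 -1.3 0 -0.8 0 0 0; 0 -1.3 0 -0.7 0 0 0; 0 -1.4 0 -0.6 0 0 0; 0 -1.4 0 -0.5 0 0 0; 0 -1.4 0 -0.4 0 0 0; 0 -1.5 0 -0.3 0 0 0; 0 -1.5 0 -0.2 0 0 0; 0 -1.5 0 -0.1 0 0 0; 0 -1.5 0 0 0 0 0; 0 -1.5 0 0.1 0 0 0; 0 -1.4 0 0.2 0 0 0; 0 0 0 0 0 0 0")

```text
time: 9.68
tool_pos: [0.6054, -0.3211, 0.2869]
tool_rot: [3.141, 0.003, 2.998]
contact_force: [1.0, 3.9, 5.8]
opening: 0.0391
grip_force: 20.0
```

Request:
apply_moves(motion="100 0 0 0 0 0 0; 100 0 0 0 0 0 0; 100 0 0 0 0 0 0; 100 0 0 0 0 0 0; 100 0 0 -2 0 0 0; 100 0 0 -3 0 0 0; 100 0 0 -3 0 0 0; 100 3 0 0 0 0 0; 100 4 0 0 0 0 0; 100 4 0 0 0 0 0; 100 4 2 0 0 0 0; 100 4 4 0 0 0 0; 100 2 4 0 0 0 0; 100 0 4 0 0 0 0; 100 0 4 0 0 0 0; 100 0 4 0 0 0 0; 100 0 4 0 0 0 0; 100 0 0 0 0 0 0")

```text
time: 11.92
tool_pos: [0.4333, -0.0323, 0.366]
tool_rot: [3.141, 0.001, 3.001]
contact_force: [0.2, -0.6, -0.7]
opening: 0.0919
grip_force: 0.0
```

Run:
```python
from h import *
p=robot.read_camera("top");s=robot.read_camera("side")
for q in(p,s): print([(np.round(d["centre"],3).tolist(),round(d["score"],2)) for t in("cover","cover_center") for d in robot.search_frame(t,q)][:4])
i=p["img"][...,::-1][190:330,310:500]; j=s["img"][...,::-1][200:410,250:480]
o=np.zeros((600,800,3),np.uint8)
a=cv2.resize(i,(570,420),interpolation=cv2.INTER_CUBIC)
cv2.imwrite("pics/c3.png",a);cv2.imwrite("pics/s3.png",cv2.resize(j,None,fx=2.6,fy=2.6,interpolation=cv2.INTER_CUBIC))
```

```text
[([0.478, -0.275, 0.028], 0.89), ([0.479, -0.272, 0.028], 0.79)]
[([0.479, -0.284, 0.028], 0.57), ([0.479, -0.283, 0.029], 0.61), ([0.471, 0.24, 0.08], 0.18)]
```

View pics/c3.png

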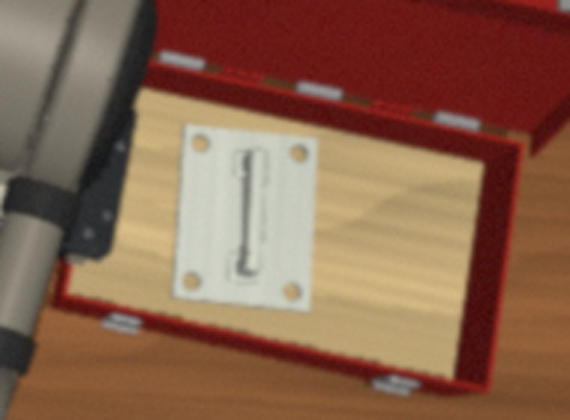

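View pics/s3.png

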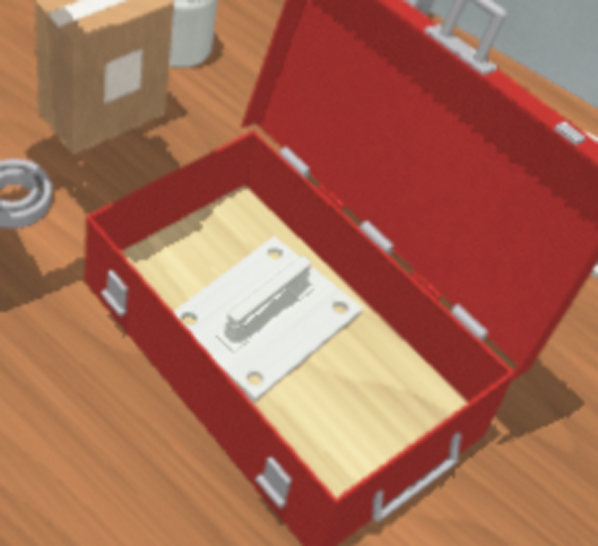

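The lid is back on its stop. The cover's holes show at (200,143), (299,152), (192,280) and (292,291) in the top crop, and at (275,253), (340,307), (190,317) and (255,378) in the side crop.

Run:
```python
from plan import *
from scipy.optimize import least_squares
p=robot.read_camera("top");s=robot.read_camera("side")
ht=np.array([[200,143],[299,152],[192,280],[292,291]])/3+[310,190]
hs=np.array([[275,253],[340,307],[190,317],[255,378]])/2.6+[250,200]
T=np.array([[52,37],[52,-37],[-52,37],[-52,-37]])/1000
def mod(v,z):
    c,s_=np.cos(v[2]),np.sin(v[2]);return np.c_[T@np.array([[c,s_],[-s_,c]])+v[:2],np.full(4,z)]
for use in((1,0),(0,1),(1,1)):
    f=lambda v:np.r_[use[0]*(proj(p,mod(v,.029))-ht).ravel(),use[1]*(proj(s,mod(v,.029))-hs).ravel()]
    r=least_squares(f,[.48,-.28,-.05]);print(r.x.round(4),r.cost)
v=r.x
# gear: studs same way from top, tips in first crop
plan([([v[0],v[1],.20],np.pi+v[2]),([v[0],v[1],.14],np.pi+v[2])],60)
```

```text
[ 0.4829 -0.2808 -0.0288] 0.06557280002839369
[ 0.4817 -0.2788 -0.0346] 0.14682830480291642
[ 0.4822 -0.2797 -0.0318] 1.3910344879075918
60 -0.9 -2.6 1.8 0 0 -0.013; 60 -0.9 -2.6 1.9 0 0 -0.012; 60 -0.9 -2.7 1.8 0 0 -0.013; 60 -0.8 -2.6 1.9 0 0 -0.013; 60 -0.8 -2.7 1.8 0 0 -0.013; 60 -0.8 -2.6 1.8 0 0 -0.012; 60 -0.7 -2.7 1.9 0 0 -0.013; 60 -0.7 -2.7 1.8 0 0 -0.013; 60 -0.7 -2.7 1.9 0 0 -0.012; 60 0 0 3 0 0 0; 60 0 0 3 0 0 0 

11 [ 0.48223248 -0.27987766  0.13965221] [ 3.14157064e+00 -7.39146988e-05  3.10934041e+00]
```

Request:
apply_moves(motion="60 -0.9 -2.6 1.8 0 0 -0.013; 60 -0.9 -2.6 1.9 0 0 -0.012; 60 -0.9 -2.7 1.8 0 0 -0.013; 60 -0.8 -2.6 1.9 0 0 -0.013; 60 -0.8 -2.7 1.8 0 0 -0.013; 60 -0.8 -2.6 1.8 0 0 -0.012; 60 -0.7 -2.7 1.9 0 0 -0.013; 60 -0.7 -2.7 1.8 0 0 -0.013; 60 -0.7 -2.7 1.9 0 0 -0.012; 60 0 0 3 0 0 0; 60 0 0 3 0 0 0; 60 0 0 2.5 0 0 0; 60 0 0 2.5 0 0 0; 60 0 0 2.5 0 0 0; 60 0 0 0 0 0 0; 60 0 0 0 0 0 0")

```text
time: 14.32
tool_pos: [0.483, -0.2797, 0.0655]
tool_rot: [-3.141, 0.001, 3.11]
contact_force: [-0.0, -0.6, -0.5]
opening: 0.0553
grip_force: 0.0
```

Request:
apply_moves(motion="60 0 0 1.2 0 0 0; 60 0 0 1.2 0 0 0; 60 0 0 0 0 0 0; 0 0 0 0 0 0 0; 0 0 0 0 0 0 0; 0 0 0 0 0 0 0; 0 0 0 0 0 0 0; 0 0 0 0 0 0 0; 0 0 0 0 0 0 0; 0 0 0 0 0 0 0; 0 0 0 0 0 0 0; 0 0 0 0 0 0 0", force=45)

```text
time: 15.82
tool_pos: [0.4827, -0.279, 0.0408]
tool_rot: [3.142, 0.0, 3.111]
contact_force: [-0.3, 0.5, 1.9]
opening: 0.0119
grip_force: 45.0
```

Request:
apply_moves(motion="0 0 0 -1 0 0 0; 0 0 0 -1.5 0 0 0; 0 0 0 -2 0 0 0; 0 0 0 -2.5 0 0 0; 0 0 0 -2.5 0 0 0; 0 0 0 -2.5 0 0 0; 0 0 0 -2.5 0 0 0; 0 0 0 -2.5 0 0 0; 0 0 0 -2.5 0 0 0; 0 0 0 -1.5 0 0 0; 0 0 0 0 0 0 0; 0 0 0 0 0 0 0; 0 0 0 0 0 0 0")

```text
time: 17.45
tool_pos: [0.4823, -0.2788, 0.2496]
tool_rot: [3.14, -0.002, 3.111]
contact_force: [0.7, -0.0, -4.5]
opening: 0.0116
grip_force: 45.0
```

Run:
```python
from plan import *
# refit gear from studs/rim given earlier picks
plan([([.49,0,.25],3.14),([.495,.284,.25],3.171)],0,step=.03)
```

```text
0 0 2.8 0 0 0 -0.003; 0 0 2.8 0 0 0 -0.003; 0 0 2.8 0 0 -0.001 -0.003; 0 0 2.8 0 0.001 0 -0.003; 0 0 2.7 0 0 0 -0.003; 0 -0.1 2.8 0 0 0 -0.003; 0 0 2.8 0 0 0 -0.002; 0 -0.1 2.8 0 0 0 -0.003; 0 0 2.8 0 0 -0.001 -0.003; 0 -0.1 2.8 0 0 0 -0.003; 0 0 2.8 0 0 0 -0.003; 0 -0.1 2.9 0 0 0 -0.003; 0 -0.1 2.8 0 0 0 -0.003; 0 0 2.9 0 0 0 -0.003; 0 -0.1 2.8 0 0 0 -0.004; 0 -0.1 2.8 0 0 0 -0.003; 0 -0.1 2.9 0 0 0 -0.003; 0 -0.1 2.8 0 0 0 -0.003; 0 -0.1 2.8 0 0 0 -0.003; 0 -0.1 2.9 0 0 0 -0.003 

20 [0.49471063 0.28424127 0.24989255] [ 3.14122659e+00  3.03172249e-04 -3.11241877e+00]
```

Request:
apply_moves(motion="0 0 2.8 0 0 0 -0.003; 0 0 2.8 0 0 0 -0.003; 0 0 2.8 0 0 0 -0.003; 0 0 2.8 0 0 0 -0.003; 0 0 2.7 0 0 0 -0.003; 0 -0.1 2.8 0 0 0 -0.003; 0 0 2.8 0 0 0 -0.002; 0 -0.1 2.8 0 0 0 -0.003; 0 0 2.8 0 0 0 -0.003; 0 -0.1 2.8 0 0 0 -0.003; 0 0 2.8 0 0 0 -0.003; 0 -0.1 2.9 0 0 0 -0.003; 0 -0.1 2.8 0 0 0 -0.003; 0 0 2.9 0 0 0 -0.003; 0 -0.1 2.8 0 0 0 -0.004; 0 -0.1 2.8 0 0 0 -0.003; 0 -0.1 2.9 0 0 0 -0.003; 0 -0.1 2.8 0 0 0 -0.003; 0 -0.1 2.8 0 0 0 -0.003; 0 -0.1 2.9 0 0 0 -0.003")

```text
time: 19.95
tool_pos: [0.4948, 0.2848, 0.2499]
tool_rot: [-3.141, -0.001, -3.112]
contact_force: [0.3, 0.7, -5.4]
opening: 0.0116
grip_force: 45.0
```

Request:
apply_moves(motion="0 0 0 0 0 0 0; 0 0 0 0 0 0 0; 0 0 0 0 0 0 0; 0 0 0 0 0 0 0")

```text
time: 20.45
tool_pos: [0.4952, 0.2833, 0.2508]
tool_rot: [3.142, 0.0, -3.113]
contact_force: [-0.7, -0.9, -4.1]
opening: 0.0117
grip_force: 45.0
```

Run:
```python
from h import *
p=robot.read_camera("top");s=robot.read_camera("side");o=robot.observe();print(o["tool_pos"],o["tool_rot"])
i=s["img"][...,::-1][90:225,140:270]
j=p["img"][...,::-1][170:290,75:200]
A=cv2.resize(i,None,fx=3,fy=3,interpolation=cv2.INTER_CUBIC);B=cv2.resize(j,None,fx=3.2,fy=3.2,interpolation=cv2.INTER_CUBIC)
O=np.zeros((405,800,3),np.uint8);O[:405,:390]=A;O[:384,395:795]=B;cv2.imwrite("pics/g4.png",O)
```

```text
[0.49521045 0.28350612 0.25083627] [ 3.14149857e+00  1.86430936e-04 -3.11309889e+00]
```

View pics/g4.png

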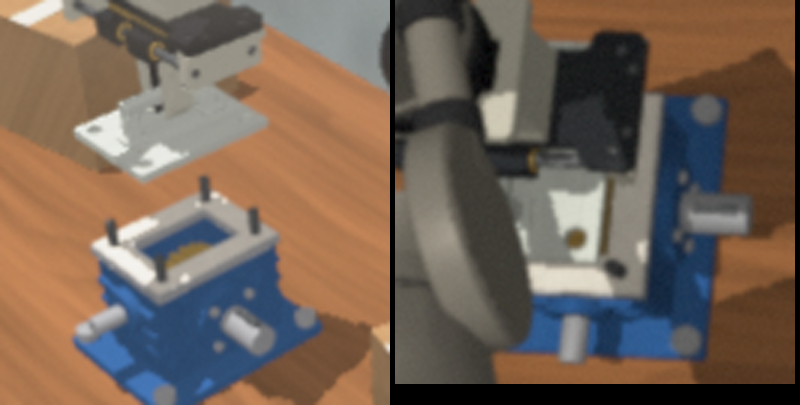

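Run:
```python
from h import *
i=cv2.imread("pics/g4.png")
s=robot.read_camera("side")["img"][...,::-1]
a=cv2.resize(s[112:192,160:235],None,fx=7.4,fy=7.4,interpolation=cv2.INTER_LANCZOS4)
cv2.imwrite("pics/g5.png",a);print(a.shape)
```

```text
(592, 555, 3)
```

View pics/g5.png

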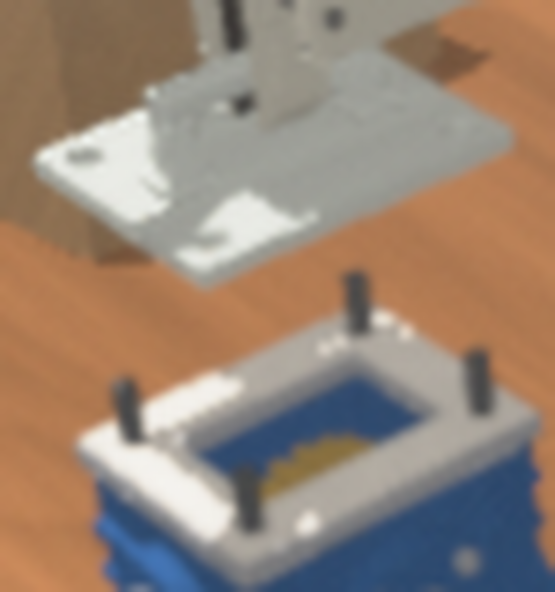

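The side crop shows the stud tips at (122,385), (354,278), (474,355) and (245,472), the cover holes at (84,156) and (208,240), and the plate corners at (36,160), (206,270) and (513,132).

Run:
```python
from h import *
from scipy.optimize import least_squares
s=robot.read_camera("side");p=robot.read_camera("top");o=robot.observe()
px=lambda a:np.array(a)/7.4+[160-.43,112-.43]
S=np.array([[-52,37],[52,37],[52,-37],[-52,-37]])/1000
def T(v,P,z):
    c,q=np.cos(v[2]),np.sin(v[2]);return np.c_[P@np.array([[c,q],[-q,c]])+v[:2],np.full(len(P),z)]
tip=px([[122,385],[354,278],[474,355],[245,472]]);base=px([[130,437],[361,330],[483,410],[253,527]])
tt=np.array([[315,78],[68,370],[282,375]])/6+[95-.42,190-.42]
g=lambda z,a:least_squares(lambda v:(proj(s,T(v,S,z))-a).ravel(),[.495,.284,.03])
for z,a in((.145,tip),(.119,base)):
    r=g(z,a);print("gear side",z,r.x.round(4),(r.fun*1).round(1))
tt=np.array([[100,68],[315,78],[282,375],[68,370]])/6+[94.6,189.6]
St=S[[1,2,3,0]]
r=least_squares(lambda v:(proj(p,T(v,St,.145))-tt).ravel(),[.495,.284,.03]);print("gear top",r.x.round(4),r.fun.round(1))
C=np.array([[-52,37],[-52,-37],[-65,50],[-65,-50],[65,-50]])/1000
co=px([[84,156],[208,240],[36,160],[206,270],[513,132]])
zt=o["tool_pos"][2]-.0188+.008
r=least_squares(lambda v:(proj(s,T(v,C,zt))-co).ravel(),[.495,.284,.03]);print("cover",r.x.round(4),r.fun.round(1))
r=least_squares(lambda v:(proj(s,T(v,C,v[3]))-co).ravel(),[.495,.284,.03,zt]);print("cover z free",r.x.round(4),zt,r.fun.round(1))
print(o["tool_pos"],o["tool_rot"])
```

```text
gear side 0.145 [0.4939 0.2865 0.0372] [ 0.1  0.1 -0.2 -0.3  0.3  0.  -0.2  0.1]
gear side 0.119 [0.4957 0.2891 0.0299] [ 0.5  0.2 -0.  -0.1 -0.3 -0.  -0.2 -0.1]
gear top [0.4958 0.2847 0.0336] [-0.1  0.1 -0.1 -0.1  0.5  0.4 -0.4 -0.3]
cover [0.4945 0.284  0.0323] [ 0.4  0.2  0.5  0.2 -0.3 -0.4 -0.5  0.2 -0.  -0.3]
cover z free [0.4962 0.2871 0.0324 0.2379] 0.240025218957464 [ 0.4  0.3  0.5  0.2 -0.3 -0.3 -0.5  0.2 -0.1 -0.3]
[0.49514338 0.28378896 0.25082522] [ 3.14148549e+00  1.90429283e-04 -3.11266244e+00]
```

Request:
apply_moves(motion="0 0 0.15 0 0 0 0; 0 0 0 1.5 0 0 0; 0 0 0 1.5 0 0 0; 0 0 0 1.5 0 0 0; 0 0 0 1 0 0 0; 0 0 0 1 0 0 0; 0 0 0 0.5 0 0 0; 0 0 0 0.5 0 0 0; 0 0 0 0 0 0 0; 0 0 0 0 0 0 0; 0 0 0 0 0 0 0; 0 0 0 0 0 0 0")

```text
time: 22.2
tool_pos: [0.4951, 0.2855, 0.1759]
tool_rot: [3.141, 0.0, -3.112]
contact_force: [-0.4, -0.3, -4.5]
opening: 0.0115
grip_force: 45.0
```

Run:
```python
from h import *
s=robot.read_camera("side")["img"][...,::-1]
a=cv2.resize(s[125:205,160:240],None,fx=7.4,fy=7.4,interpolation=cv2.INTER_LANCZOS4)
cv2.imwrite("pics/g6.png",a);o=robot.observe();print(o["tool_pos"],o["tool_rot"],o["grip_force"])
```

```text
[0.49509235 0.28548785 0.17591071] [ 3.14140651e+00  3.59523479e-04 -3.11238952e+00] 44.99909698963165
```

View pics/g6.png

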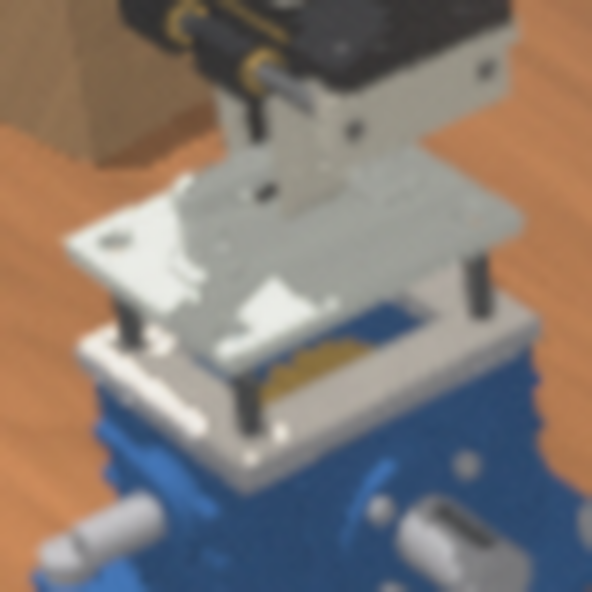

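Run:
```python
from h import *
from scipy.optimize import least_squares
s=robot.read_camera("side");o=robot.observe()
def T(v,P,z):
    c,q=np.cos(v[2]),np.sin(v[2]);return np.c_[P@np.array([[c,q],[-q,c]])+v[:2],np.full(len(P),z)]
back=lambda a:(a-[160-.43,125-.43])*7.4
C=np.array([[-52,37],[-65,50],[-65,-50],[65,-50],[-52,-37]])/1000
for n,v in (("cov@TCP",[.4950,.2855,.030]),("+y2",[.495,.2875,.03])):
    print(n,back(proj(s,T(v,C,.165))).round(0).tolist())
co=np.array([[117,240],[67,241],[230,360],[522,213]])/7.4+[159.57,124.57]
r=least_squares(lambda v:(proj(s,T(v,C[:4],.165))-co).ravel(),[.495,.284,.03]);print(r.x,r.fun.round(1))
S=np.array([[-52,37],[52,-37],[-52,-37]])/1000
print(back(proj(s,T([.495,.2855,.033],S,.119))).round(),"obs bases (130,341) (483,314) (253,431)")
```

```text
cov@TCP [[118.0, 243.0], [68.0, 242.0], [230.0, 360.0], [526.0, 214.0], [239.0, 329.0]]
+y2 [[115.0, 240.0], [65.0, 240.0], [227.0, 358.0], [523.0, 212.0], [236.0, 327.0]]
[0.49505603 0.28672579 0.03417306] [-0.   0.2 -0.2  0.  -0.1 -0.1  0.3 -0.1]
[[137. 348.]
 [485. 318.]
 [256. 436.]] obs bases (130,341) (483,314) (253,431)
```

```bash
python3 -c "
from cell import robot
print(robot.hand_in())"
```

```text
the job is handed in; nothing more can be done
None
```

I've handed the job in: the lid is open on its stop, and the gripper is holding the cover level about 12 mm above the stud tips. From the camera views it is lined up with the studs to within about 2 mm, but the hand-in call returned no verdict.

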